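# Start the nitrogen blow-down: lower the gas head and open the gas

### The job

Bring the evaporator's gas head down to the vials: lift the raised lever a touch to take the weight off the ratchet, squeeze the release button in its grip and, keeping it squeezed, swing the lever down under control until the head rests on the stop collar, without dropping the head or forcing the collar down the column. Then open the gas cock fully, let go of everything, and leave the bottles, beaker and vial rack on the bench as they are.

Things in the scene. Friction and masses are not known exactly. Their poses are not given: they have to be found in the camera images.
- evaporator: nitrogen blow-down evaporator, fixed: white base 300 (x) x 340 (y) x 56 mm, in its middle a heating block with six open vials (tops 135 mm above the bench) under the gas head, a 28 mm steel column at x = +100 mm, y = 0 of this frame, a lever on the -y side, a gas line with cock on the +y side. Origin: centre of the base's underside, on the bench; -x is its front, facing the robot, z up
- lever (a joint): hand lever; level axis along the evaporator's y. rad: about 0 = raised, as at the start, pointing forwards and 0.70 above level; grows downwards (elevation = 0.70 - value); range -0.25 to 1.15. A ratchet (a notch every 0.18 rad) lets it be raised freely but not lowered unless the button is in. It takes 5 to 9 N upwards at the grip to carry it; let go with the button in, it falls
- lever_pivot (a point): point on the lever's swing axis in the lever's plane, 180 mm above the bench, 100 mm behind and 130 mm to the -y side of the evaporator's origin
- lever_grip (a point): centre of the black plastic grip at the button, 235 mm from lever_pivot along the lever. The grip is 115 mm long (170 to 285 mm from the pivot), 30 mm wide along the evaporator's y, 26 mm high; its flat upright sides can be pinched from above across y, and the lever may turn between the fingers. The point's -x points along the lever to its free end
- button (a joint): grey release button, 28 mm long x 18 mm high, in the grip's +y side at lever_grip. m: 0 = out, 7 mm proud (grip and button 37 mm wide); 0.006 = home (31 mm). 11 N holds it. Under load the pawl hooks its notch and the button jams; do not force it: it goes in once the lever is raised 0.05 rad or so (12 mm at the grip). Keep it over 0.005 all the way down, or the pawl drops into the next notch
- head (a joint): the gas head's travel down the column in m: 0 at the start, grows downwards; geared to the lever (0.045 m per rad). Over 0.15 m/s downwards counts as dropped; swinging the lever at a hand's pace is far below that
- head_foot (a point): centre of the underside of the head's sleeve on the column; this lands on the stop collar
- collar_top (a point): centre of the top face of the stop collar, a dark steel ring 56 mm across, clamped on the column under the head's sleeve. Its height differs from run to run: the head lands on it after 31 to 45 mm of travel (lever at about 0.69 to 1.0). Pushing down at the grip with more than about 30 N drives it down the column
- gas_cock (a joint): quarter-turn gas cock with an upright spindle on the gas line (the line runs along the evaporator's x). Value in rad: about 0 = shut, handle across the line and pointing to the evaporator's +y; 1.571 = open, against its hard stop, handle along the line and pointing to its front (-x). It turns anticlockwise seen from above to open and stiffly (0.2 to 0.4 N m), and stays where it is left
- cock_pivot (a point): point on the cock's spindle at the height of its handle, 128 mm above the bench, 20 mm to the front and 150 mm to the +y side of the evaporator's origin
- cock_handle (a point): grip point on the cock's handle, 75 mm from cock_pivot. The handle is a grey sleeve 75 mm long (30 to 105 mm from the spindle), 18 mm wide and 14 mm high, this point at its half height; the gas line passes 23 mm below its underside when open. The point's y points along the handle away from the spindle
- amber_bottle: bystander: amber glass bottle, 68 mm across, 140 mm high, origin under its centre
- beaker: bystander: clear glass beaker, 74 mm across, 95 mm high, origin under its centre
- jar: bystander: white plastic jar with black lid, 70 mm across, 90 mm high, origin under its centre
- vial_rack: bystander: low white rack of small capped vials, 90 x 150 x 53 mm, origin under its centre

How it is judged:
On the way, in this order (a step that is already met when the one before it is completed fails the run):
1. the button is pressed in with the lever still raised (value of joint button above 0.0045 m and value of joint lever below 0.25 rad), for 0.1 s.
2. the head has been lowered on to the stop collar (z of head_foot in the frame of collar_top below 0.003 m), for 0.3 s.
3. the gas cock is fully open (value of joint gas_cock above 1.48 rad), for 0.1 s.
At the end, for the whole second after the job is handed in: The gas head rests on the stop collar (gap under 3 mm) and is still, and the gas cock is open to within 5 degrees of its stop (over 1.48 rad) (z of head_foot in the frame of collar_top below 0.003 m and value of joint gas_cock above 1.48 rad and velocity of joint head between -0.01 and 0.01 m/s); the robot touches nothing.
It fails at once if the gas head is dropped (moves down faster than 0.15 m/s) (velocity of joint head above 0.15 m/s).
It fails at once if the stop collar is forced more than 4 mm along the column (distance of collar_top from where it was at the start of the episode above 0.004 m).
It fails at once if a bottle, the beaker, the jar or the vial rack is moved by more than 30 mm or tipped (distance of any of amber_bottle, beaker, jar, vial_rack from where it was at the start of the episode above 0.03 m or angle between any of amber_bottle, beaker, jar, vial_rack's own z axis and vertical above 0.4 rad).
It also fails if it takes over 72 s, if anything falls off the work surface, if the arm or the gripper's body presses on something with over 40 N, if the wrist force passes 120 N, or if a joint passes its speed limit or range.

### The arm

A 6-joint arm with a two-finger parallel gripper is mounted at the origin on the work surface. World frame = base frame: x ahead of the robot, y to its left, z up, the work surface at z = 0. Lengths are in m, angles in rad, forces in N, time in s.
With the tool pointing down it reaches from about 0.3 to 1 m from the base axis. Payload 5.1 kg.
Tool frame: the origin (TCP) lies at the centre of the arm's flange, where the gripper is bolted on; the fingertips stand 190 mm ahead of it and the grasp point (between the pads) lies 171 mm ahead of it; x points along the fingers, y is the direction in which the jaws open and shut, and the axes are right-handed (so a half turn about x gives the same grasp; the last joint's range is limited). The gripper opens to 95 mm and grips with 3 to 60 N. Pads are 20 mm wide; open, the fingers measure 119 mm over their backs; the gripper's body (75 mm by 180 mm) begins 59 mm behind the grasp point.
Start: joints at [-1.425, 0.124, 1.65, -0, 1.367, -0.083], TCP at [0.147, -0.633, 0.405] pointing down, gripper open.
Joint ranges: [-2.61, 2.61], [-1.02, 2.33], [0.03, 2.71], [-1.35, 4.49], [0.32, 2.68], [-2.91, 2.91]. Speed limits (rad/s): [2.57, 2.57, 3.14, 3.14, 3.14, 3.14].

### API

Orientations are given as a rotation vector (axis times angle).
In Python, from plant import state, read_camera, camera_model, sign_off gives the robot as it stands. The module is installed in compiled form; this text tells all that it offers.
- The arm moves only by the shell command python3 -m crank 'ROWS' [FORCE]. ROWS is JSON, a list of rows, each an object with "dp": the shift along the tool's x, y, z in m, a list of three; "spin": the turn about the tool's x in degrees; "grip": the closure, from 0 (fully open) to 1 (shut). In form: [{"dp": [x, y, z], "spin": spin, "grip": grip}, ...]. A call has 1 to 5 rows; each row is the pose to reach, as a shift and turn from the pose measured when the call began, along the tool's axes at that moment; what a row does not reach only later rows make up. A row lasts 1/12 s, in which the tool goes at most 41.7 mm and 7.16 degrees, less where a joint would pass 70% of its speed; a pose out of reach is approached as far as the arm can. A call with a gripper value outside its range is refused whole. The fingers move at their own pace and stop on an object; FORCE is the grip in N (left out, the last holds). Time passes only in rows, so rows that repeat a pose let the fingers close. It gives the time, the measured TCP pose, the force and the opening at its end, in the units of the state.
- state(): the state, without advancing time (a new reading comes with each control period).
- read_camera(name): name is "scene" or "side" or "wrist"; returns the picture (400x640x3 uint8, red, green, blue); there is no depth.
- camera_model(name): a dict with "K" (3x3 intrinsics, pixels), "R" (3x3) and "t" (3): a world point X has camera coordinates R X + t; the wrist camera has in their place "mount" (4x4, takes a point from camera to tool coordinates, whose origin is the TCP and whose axes are the tool frame's). Camera axes: x right, y down, z forward; pixel columns grow to the right and rows downward; lengths in m; the calibration is good to about 2 mm. A picture is of the moment at which its call begins: read the wrist's pose just before it. camera_model takes no time and is no camera call.
- sign_off(): hands the job in, once; it reports no verdict.
The state is a dict: "time": time; "joint_pos": joint angles; "qvel": joint speeds; "joint_torque": joint torques, N m; "eef_pos": TCP position; "eef_rot": TCP orientation; "force": force on the tool from outside, world axes, zero at the start; "ft_torque": the same for the moment, N m; "opening": finger opening in m.
Only numpy, scipy, OpenCV 4.12 (cv2) and the standard library are available. Lean on these libraries where they do the work, as an engineer would, in place of code of your own. Each camera call takes 0.05 s, during which the arm holds its last target. There are 200 camera calls.

## Working session

There is one attempt and no reset: what is moved stays moved. The work goes in short steps, Python scripts to look and compute and a shell command to move; the robot and the scene stay as the last step left them, time stands still between calls to the robot, and variables do not carry over. Pictures are saved under pics/ and viewed, about 8 in all and at most 12, crops included, and the job is handed in when it is done.

```bash
mkdir -p pics; python3 - <<'E'
from plant import *
import cv2,numpy as np
s=state();print({k:np.round(v,3).tolist() for k,v in s.items()})
a=[read_camera(n) for n in("scene","side")]
for n,i in zip(("scene","side"),a):
    cv2.imwrite(f"pics/{n}0.png",i[:,:,::-1]); m=camera_model(n); R=np.array(m["R"]);print(n,np.round(m["K"],1).tolist(),(-R.T@np.array(m["t"])).round(3),R.round(2).tolist())
print(np.round(camera_model("wrist")["mount"],3).tolist())
E
```

```text
{'time': 0.0, 'joint_pos': [-1.425, 0.124, 1.652, -0.0, 1.368, -0.083], 'qvel': [-0.002, -0.0, -0.0, -0.003, -0.001, -0.0], 'joint_torque': [-0.002, -41.761, -35.993, 0.077, 0.049, -0.0], 'eef_pos': [0.147, -0.633, 0.404], 'eef_rot': [2.101, 0.244, -2.101], 'force': [0.087, -0.252, -0.651], 'ft_torque': [0.026, 0.029, -0.031], 'opening': 0.095}
scene [[366.5, 0.0, 320.9], [0.0, 366.5, 204.5], [0.0, 0.0, 1.0]] [1.033 0.598 1.042] [[-0.8, 0.6, 0.02], [0.44, 0.61, -0.66], [-0.41, -0.52, -0.75]]
side [[509.7, 0.0, 311.2], [0.0, 509.7, 199.4], [0.0, 0.0, 1.0]] [ 0.229 -1.43   1.269] [[0.97, -0.23, -0.0], [-0.13, -0.57, -0.81], [0.18, 0.79, -0.59]]
[[-0.0, -0.264, 0.964, 0.019], [1.0, 0.0, 0.0, 0.001], [-0.0, 0.964, 0.264, -0.075], [0.0, 0.0, 0.0, 1.0]]
```

View pics/scene0.png

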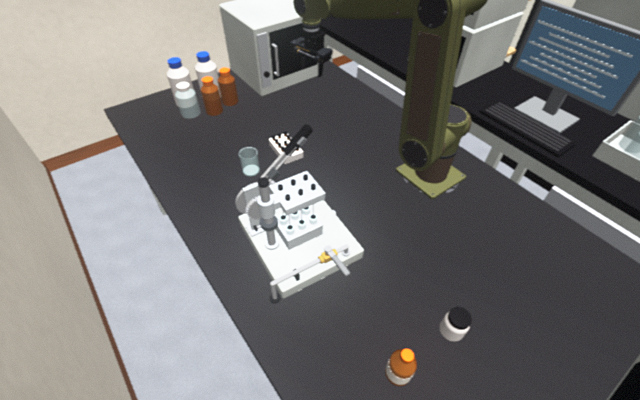

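View pics/side0.png

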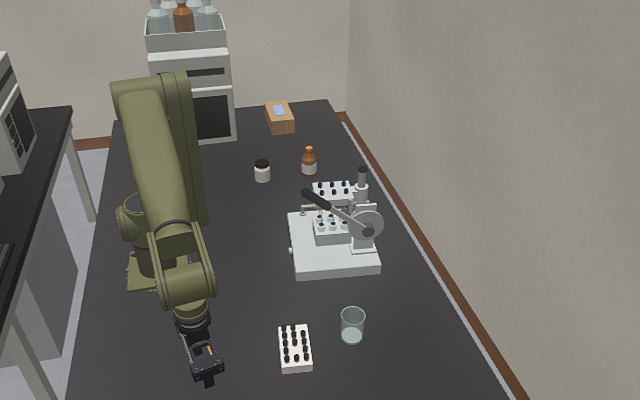

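Scene: evaporator base about (240–362, 190–295), cock handle around (340,260), lever grip (302,135). Side: base (289–380, 205–278), lever grip (315,197), rack (295,348), beaker (352,325). I'll zoom in for the corners.

```bash
python3 - <<'E'
import cv2,numpy as np
a=cv2.imread("pics/scene0.png")[115:305,220:380];b=cv2.imread("pics/side0.png")[155:285,270:395]
a=cv2.resize(a,None,fx=3,fy=3,interpolation=2);b=cv2.resize(b,None,fx=2.56,fy=2.56,interpolation=2)
o=np.zeros((570,800,3),np.uint8);o[:570,:480]=a;o[:b.shape[0],480:]=b[:, :320];cv2.imwrite("pics/z.png",o)
E
```

```text
(no output)
```

View pics/z.png

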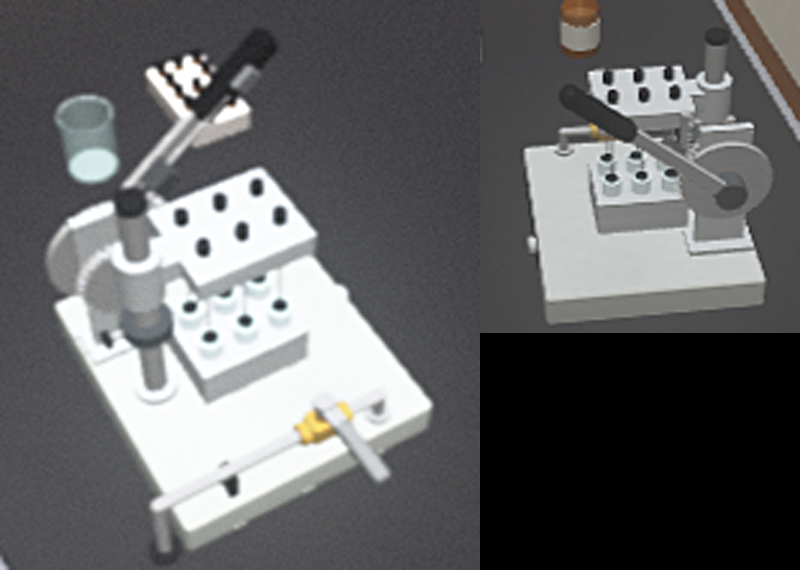

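The zoom shows the base's top corners clearly in both views, the lever grip and button at scene (301,141), and the handle pointing to +y.

```bash
cat >h.py <<'E'
import numpy as np,cv2
from plant import *
from scipy.spatial.transform import Rotation as Ro
def ray(n,p,s=None):
    m=camera_model(n);d=np.linalg.inv(m["K"])@[p[0],p[1],1]
    if n=="wrist":
        M=np.array(m["mount"]);A=Ro.from_rotvec(s["eef_rot"]).as_matrix()
        return A@M[:3,3]+s["eef_pos"],A@M[:3,:3]@d
    R=np.array(m["R"]);return -R.T@np.array(m["t"]),R.T@d
def onz(n,p,z,s=None):
    c,d=ray(n,p,s);return c+d*(z-c[2])/d[2]
def proj(n,X,s=None):
    m=camera_model(n)
    if n=="wrist":
        M=np.array(m["mount"]);A=Ro.from_rotvec(s["eef_rot"]).as_matrix()
        x=M[:3,:3].T@(A.T@(np.array(X)-s["eef_pos"])-M[:3,3])
    else: x=np.array(m["R"])@X+m["t"]
    u=np.array(m["K"])@x;return u[:2]/u[2]
def two(p,q):
    (a,d),(b,e)=ray("scene",p),ray("side",q)
    t=np.linalg.lstsq(np.c_[d,-e],b-a,rcond=None)[0];P,Q=a+d*t[0],b+e*t[1];return (P+Q)/2,np.linalg.norm(P-Q)
E
python3 - <<'E'
from h import *
S={'F+':(364,249.3),'R+':(281.7,290.7),'R-':(239,216.7)};D={'F+':(287.6,212.8),'F-':(296.2,272.2),'R-':(380.5,264.4)}
for k,v in S.items():print('scene',k,onz("scene",v,.056).round(4))
for k,v in D.items():print('side',k,onz("side",v,.056).round(4))
P=dict([(k+'s',(onz("scene",v,.056),k)) for k,v in S.items()]+[(k+'d',(onz("side",v,.056),k)) for k,v in D.items()])
L={'F+':(-.15,.17),'F-':(-.15,-.17),'R+':(.15,.17),'R-':(.15,-.17)}
w=np.array([v[0][:2] for v in P.values()]);l=np.array([L[v[1]] for v in P.values()])
R,_=Ro.align_vectors(np.c_[w-w.mean(0),0*w[:,0]],np.c_[l-l.mean(0),0*l[:,0]]);yaw=R.as_rotvec()[2]
A=R.as_matrix()[:2,:2];t=w.mean(0)-A@l.mean(0);print('yaw',np.degrees(yaw),'t',t,'res',np.round(w-l@A.T-t,4).tolist())
def W(x,y,z):return np.r_[A@[x,y]+t,z]
np.savez('pose.npz',A=A,t=t,yaw=yaw)
th=.7;g=W(.1-.235*np.cos(th),-.13,.18+.235*np.sin(th))
for n,X in dict(pivot=W(.1,-.13,.18),grip=g,cockp=W(-.02,.15,.128),cockh=W(-.02,.225,.128),cockopen=W(-.095,.15,.128)).items():
    print(n,X.round(4),proj("scene",X).round(1),proj("side",X).round(1))
s=state();T=Ro.from_rotvec(s["eef_rot"]).as_matrix();print(T.round(3).tolist())
E
```

```text
scene F+ [0.4996 0.1482 0.056 ]
scene R+ [0.7953 0.1148 0.056 ]
scene R- [ 0.7599 -0.212   0.056 ]
side F+ [0.5013 0.1414 0.056 ]
side F- [ 0.4659 -0.1921  0.056 ]
side R- [ 0.7574 -0.2213  0.056 ]
yaw -5.78850330419558 t [ 0.6299236  -0.03682158] res [[0.0018, 0.0008], [-0.001, -0.0024], [-0.0021, 0.0091], [0.0035, -0.006], [0.0024, -0.0013], [-0.0046, -0.0002]]
pivot [ 0.7163 -0.1762  0.18  ] [250.6 192.9] [367.3 230.3]
grip [ 0.5375 -0.1581  0.3314] [298.3 137.8] [314.6 197.8]
cockp [0.6252 0.1144 0.128 ] [327.8 248.6] [320.  197.6]
cockh [0.6327 0.189  0.128 ] [341.4 267.1] [317.3 186.6]
cockopen [0.5505 0.122  0.128 ] [348.4 238.4] [300.7 199. ]
[[-0.0, 0.227, -0.974], [0.002, -0.974, -0.227], [-1.0, -0.002, -0.0]]
```

```bash
cat >>h.py <<'E'
def go(x,y,z,spin_to=True):
    "print tool-frame shift (mm) from here to world grasp point x,y,z, and spin for jaws along evaporator y"
    s=state();A=Ro.from_rotvec(s["eef_rot"]).as_matrix()
    d=A.T@(np.array([x,y,z+.171])-s["eef_pos"]);e=np.load('pose.npz')['A'][:,1]
    a=A.T@np.r_[-e,0];print('t',round(s["time"],2),'tcp',np.round(s["eef_pos"],4),'dp',d.round(4),'spin',np.degrees(np.arctan2(a[2],a[1])).round(2),'F',np.round(s["force"],1),'open',round(s["opening"],4))
def ev(x,y,z):
    P=np.load('pose.npz');return np.r_[P['A']@[x,y]+P['t'],z]
def lev(v,r=.235):return ev(.1-r*np.cos(.7-v),-.13,.18+r*np.sin(.7-v))
E
python3 - <<'E'
from h import *
P=np.load('pose.npz')
for p,q in [((325,192.3),(313,182.3)),((307.3,171),(316.1,198.8))]:
    X,e=two(p,q);print('head corner ev',(P['A'].T@(X[:2]-P['t'])).round(3),X[2].round(3),e.round(4))
print('rack',onz('side',(295,348),.03),'beaker',onz('side',(352,335),0.0),'jar',onz('side',(262,172),.05),'amber',onz('side',(309,165),.07))
go(*(lev(0)+[0,0,.1]))
E
python3 -m crank '[{"dp":[-0.04,0,0],"spin":0,"grip":0},{"dp":[-0.08,0,0],"spin":0,"grip":0},{"dp":[-0.12,0,0],"spin":0,"grip":0},{"dp":[-0.16,0,0],"spin":0,"grip":0},{"dp":[-0.2,0,0],"spin":0,"grip":0}]' 20
python3 -m crank '[{"dp":[0,-0.024,-0.032],"spin":0,"grip":0},{"dp":[0,-0.048,-0.064],"spin":0,"grip":0},{"dp":[0,-0.072,-0.096],"spin":0,"grip":0},{"dp":[0,-0.096,-0.128],"spin":0,"grip":0},{"dp":[0,-0.12,-0.16],"spin":0,"grip":0}]'
python3 -c "from h import *;go(*(lev(0)+[0,0,.1]))"
```

```text
head corner ev [-0.062  0.056] 0.266 0.0039
head corner ev [-0.063 -0.047] 0.267 0.0003
rack [ 0.40186356 -0.4781344   0.03      ] beaker [ 0.58856547 -0.44749626  0.        ] jar [0.44959834 0.46719109 0.05      ] amber [0.65768894 0.44502465 0.07      ]
t 0.1 tcp [ 0.1474 -0.6328  0.4036] dp [-0.198  -0.3742 -0.4877] spin 18.9 F [0.3 0.1 0.4] open 0.0954
time: 0.52
eef_pos: [0.1474, -0.6329, 0.6049]
eef_rot: [2.101, 0.245, -2.102]
force: [-1.0, -1.4, -0.4]
opening: 0.0946
time: 0.93
eef_pos: [0.2767, -0.4783, 0.6047]
eef_rot: [2.102, 0.245, -2.102]
force: [0.6, -0.6, 0.8]
opening: 0.0955
t 0.93 tcp [ 0.2767 -0.4783  0.6047] dp [ 0.0033 -0.2529 -0.3264] spin 18.86 F [ 0.6 -0.6  0.8] open 0.0955
```

```bash
python3 -m crank '[{"dp":[0,-0.025,-0.032],"spin":0,"grip":0},{"dp":[0,-0.05,-0.065],"spin":0,"grip":0},{"dp":[0,-0.075,-0.097],"spin":0,"grip":0},{"dp":[0,-0.1,-0.13],"spin":0,"grip":0},{"dp":[0,-0.125,-0.162],"spin":0,"grip":0}]' >/dev/null
python3 -m crank '[{"dp":[0,-0.025,-0.032],"spin":0,"grip":0},{"dp":[0,-0.05,-0.065],"spin":6,"grip":0},{"dp":[0,-0.075,-0.097],"spin":12,"grip":0},{"dp":[0,-0.1,-0.13],"spin":18.9,"grip":0},{"dp":[0,-0.125,-0.162],"spin":18.9,"grip":0}]'
python3 - <<'E'
from h import *
go(*(lev(0)+[0,0,.1]))
s=state();i=read_camera("wrist");print('grip px',proj("wrist",lev(0),s),proj("wrist",lev(0,.285),s),proj("wrist",lev(0,.17),s))
cv2.imwrite("pics/w1.png",i[:,:,::-1])
E
```

```text
time: 1.77
eef_pos: [0.5363, -0.1593, 0.6048]
eef_rot: [-2.164, 0.111, 2.167]
force: [0.8, -0.5, 0.7]
opening: 0.0952
t 1.77 tcp [ 0.5363 -0.1593  0.6048] dp [ 0.0024 -0.0013 -0.0011] spin -0.28 F [ 0.8 -0.5  0.7] open 0.0952
grip px [319.51095293 204.99759315] [319.48063903 260.85047684] [319.54388243 144.32551187]
```

View pics/w1.png

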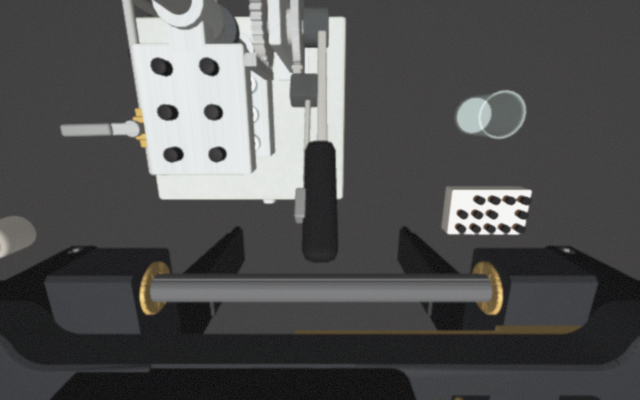

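Wrist view: the grip runs from (320,143) to (320,260) and the button is at (300,205), all within a pixel or so of prediction. Descending.

```bash
python3 -m crank '[{"dp":[0.025,-0.001,-0.001],"spin":0,"grip":0},{"dp":[0.05,-0.001,-0.001],"spin":0,"grip":0},{"dp":[0.075,-0.001,-0.001],"spin":0,"grip":0},{"dp":[0.1,-0.001,-0.001],"spin":0,"grip":0},{"dp":[0.102,-0.001,-0.001],"spin":0,"grip":0}]' 8
python3 -m crank '[{"dp":[0,0,0],"spin":0,"grip":1},{"dp":[0,0,0],"spin":0,"grip":1},{"dp":[0,0,0],"spin":0,"grip":1},{"dp":[0,0,0],"spin":0,"grip":1},{"dp":[0,0,0],"spin":0,"grip":1}]' 8
python3 -m crank '[{"dp":[0,0,0],"spin":0,"grip":1},{"dp":[0,0,0],"spin":0,"grip":1},{"dp":[0,0,0],"spin":0,"grip":1},{"dp":[0,0,0],"spin":0,"grip":1},{"dp":[0,0,0],"spin":0,"grip":1}]' 8
python3 -c "
from h import *
go(*lev(0));go(*lev(-.07));go(*lev(-.1))"
```

```text
time: 2.23
eef_pos: [0.5398, -0.1527, 0.4953]
eef_rot: [-2.155, 0.09, 2.177]
force: [-0.3, -0.2, -0.9]
opening: 0.095
time: 2.65
eef_pos: [0.5399, -0.1528, 0.4972]
eef_rot: [-2.159, 0.091, 2.175]
force: [-0.4, -0.4, 0.0]
opening: 0.0671
time: 3.07
eef_pos: [0.5398, -0.1546, 0.4975]
eef_rot: [-2.163, 0.102, 2.177]
force: [-0.1, -10.7, 0.1]
opening: 0.0373
t 3.07 tcp [ 0.5398 -0.1546  0.4975] dp [-0.0049  0.0037  0.002 ] spin 0.21 F [ -0.1 -10.7   0.1] open 0.0373
t 3.07 tcp [ 0.5398 -0.1546  0.4975] dp [-0.0172  0.0037 -0.009 ] spin 0.21 F [ -0.1 -10.7   0.1] open 0.0373
t 3.07 tcp [ 0.5398 -0.1546  0.4975] dp [-0.0222  0.0037 -0.0139] spin 0.21 F [ -0.1 -10.7   0.1] open 0.0373
```

```bash
python3 -m crank '[{"dp":[-0.003,0.002,-0.003],"spin":0,"grip":1},{"dp":[-0.007,0.0035,-0.006],"spin":0,"grip":1},{"dp":[-0.0105,0.0035,-0.009],"spin":0,"grip":1},{"dp":[-0.014,0.0035,-0.012],"spin":0,"grip":1},{"dp":[-0.014,0.0035,-0.012],"spin":0,"grip":1}]' 8
python3 - <<'E'
from h import *
go(*lev(-.07))
s=state();i=read_camera("side");a=i[155:285,270:395];print([proj("side",lev(v,.285)).round(1) for v in(0,-.07)])
j=read_camera("wrist")
o=np.vstack([cv2.resize(a,(500,520),interpolation=2)]);cv2.imwrite("pics/s2.png",o[:,:,::-1]);cv2.imwrite("pics/w2.png",j[:,:,::-1])
E
```

```text
time: 3.48
eef_pos: [0.5515, -0.1585, 0.5092]
eef_rot: [-2.155, 0.097, 2.182]
force: [-2.7, 4.6, -5.2]
opening: 0.0332
t 3.48 tcp [ 0.5515 -0.1585  0.5092] dp [-0.0053  0.001   0.003 ] spin 0.25 F [-2.7  4.6 -5.2] open 0.0332
[array([302.5, 190.3]), array([306.7, 186.1])]
```

View pics/w2.png

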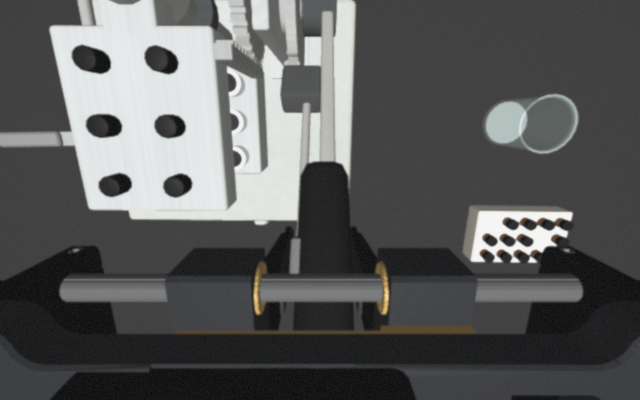

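The lever is carried (about 5 N) and the button is already yielding: opening 33 mm. Squeezing fully now.

```bash
python3 -m crank '[{"dp":[0,0.001,0],"spin":0,"grip":1},{"dp":[-0.001,0.001,-0.001],"spin":0,"grip":1},{"dp":[-0.001,0.001,-0.001],"spin":0,"grip":1},{"dp":[-0.001,0.001,-0.001],"spin":0,"grip":1},{"dp":[-0.001,0.001,-0.001],"spin":0,"grip":1}]' 20
python3 - <<'E'
from h import *
P=np.load('pose.npz');s=state();g=s["eef_pos"]-[0,0,.171]
e=P['A'].T@(g[:2]-P['t']);print('ev',e,g[2],'elev value',.7-np.arctan2(g[2]-.18,.1-e[0]),'r',np.hypot(g[2]-.18,.1-e[0]))
for v in(-.07,.1,.3,.5,.7,1):go(*lev(v))
E
```

```text
time: 4.0
eef_pos: [0.5516, -0.1597, 0.5085]
eef_rot: [-2.148, 0.097, 2.187]
force: [-4.3, 1.9, -3.1]
opening: 0.0305
ev [-0.0655082 -0.1301465] 0.3374672101837374 elev value -0.0605067040962004 r 0.2284488709221173
t 4.0 tcp [ 0.5516 -0.1597  0.5085] dp [-0.0061 -0.0002  0.0033] spin 0.22 F [-4.3  1.9 -3.1] open 0.0305
t 4.0 tcp [ 0.5516 -0.1597  0.5085] dp [ 0.0253 -0.0001  0.028 ] spin 0.22 F [-4.3  1.9 -3.1] open 0.0305
t 4.0 tcp [ 0.5516 -0.1597  0.5085] dp [0.0669 0.0001 0.0497] spin 0.22 F [-4.3  1.9 -3.1] open 0.0305
t 4.0 tcp [ 0.5516 -0.1597  0.5085] dp [0.1119 0.0004 0.0628] spin 0.22 F [-4.3  1.9 -3.1] open 0.0305
t 4.0 tcp [ 0.5516 -0.1597  0.5085] dp [0.1587 0.0007 0.0666] spin 0.22 F [-4.3  1.9 -3.1] open 0.0305
t 4.0 tcp [ 0.5516 -0.1597  0.5085] dp [0.228  0.0012 0.0548] spin 0.22 F [-4.3  1.9 -3.1] open 0.0305
```

Opening 30.5 mm, so the button is home. Working out the arc shifts.

```bash
cat >>h.py <<'E'
def arc(ds):
    P=np.load('pose.npz');s=state();g=s["eef_pos"]-[0,0,.171];e=P['A'].T@(g[:2]-P['t'])
    a=np.arctan2(g[2]-.18,.1-e[0]);r=np.hypot(g[2]-.18,.1-e[0]);A=Ro.from_rotvec(s["eef_rot"]).as_matrix()
    print('t',s['time'],'v',round(.7-a,3),'r',r.round(4),'F',np.round(s["force"],1),'open',round(s["opening"],4))
    for d in ds:print(d,(A.T@(ev(.1-r*np.cos(a-d),-.13,.18+r*np.sin(a-d))-g)).round(4))
E
python3 -c "
from h import *
arc([.05,.1,.15,.2,.25,.3,.35,.4,.45,.5,.55,.6])"
```

```text
t 4.0 v -0.061 r 0.2284 F [-4.3  1.9 -3.1] open 0.0305
0.05 [ 0.0086 -0.0001  0.0075]
0.1 [ 0.0176 -0.0001  0.0146]
0.15 [ 0.0269 -0.      0.0212]
0.2 [ 0.0365 -0.      0.0273]
0.25 [0.0465 0.     0.033 ]
0.3 [0.0567 0.0001 0.0381]
0.35 [0.0671 0.0001 0.0427]
0.4 [0.0778 0.0002 0.0468]
0.45 [0.0886 0.0003 0.0504]
0.5 [0.0996 0.0003 0.0534]
0.55 [0.1108 0.0004 0.0559]
0.6 [0.122  0.0005 0.0578]
```

```bash
python3 -m crank '[{"dp":[0.0086,0,0.0075],"spin":0,"grip":1},{"dp":[0.0176,0,0.0146],"spin":0,"grip":1},{"dp":[0.0269,0,0.0212],"spin":0,"grip":1},{"dp":[0.0365,0,0.0273],"spin":0,"grip":1},{"dp":[0.0465,0,0.033],"spin":0,"grip":1}]'
python3 -c "
from h import *
arc([.05,.1,.15,.2,.25,.3,.35])"
```

```text
time: 4.42
eef_pos: [0.5176, -0.1562, 0.4609]
eef_rot: [-2.148, 0.098, 2.188]
force: [1.1, -0.6, -6.2]
opening: 0.0306
t 4.4167 v 0.197 r 0.228 F [ 1.1 -0.6 -6.2] open 0.0306
0.05 [ 0.0102 -0.      0.0051]
0.1 [0.0207 0.     0.0096]
0.15 [0.0313 0.0001 0.0136]
0.2 [0.0422 0.0001 0.0171]
0.25 [0.0532 0.0002 0.02  ]
0.3 [0.0644 0.0003 0.0223]
0.35 [0.0756 0.0003 0.0241]
```

```bash
python3 -m crank '[{"dp":[0.0102,0,0.0051],"spin":0,"grip":1},{"dp":[0.0207,0,0.0096],"spin":0,"grip":1},{"dp":[0.0313,0,0.0136],"spin":0,"grip":1},{"dp":[0.0422,0,0.0171],"spin":0,"grip":1},{"dp":[0.0532,0,0.02],"spin":0,"grip":1}]'
python3 -c "
from h import *
arc([.04,.08,.12,.16,.2,.24])"
```

```text
time: 4.83
eef_pos: [0.4964, -0.1539, 0.4071]
eef_rot: [-2.149, 0.099, 2.187]
force: [1.2, -1.1, -6.1]
opening: 0.0307
t 4.8333 v 0.451 r 0.228 F [ 1.2 -1.1 -6.1] open 0.0307
0.04 [0.0089 0.0001 0.0019]
0.08 [0.0179 0.0001 0.0035]
0.12 [0.0269 0.0002 0.0046]
0.16 [0.036  0.0002 0.0055]
0.2 [0.0451 0.0003 0.0059]
0.24 [0.0543 0.0003 0.006 ]
```

```bash
python3 -m crank '[{"dp":[0.0089,0,0.0019],"spin":0,"grip":1},{"dp":[0.0179,0,0.0035],"spin":0,"grip":1},{"dp":[0.0269,0,0.0046],"spin":0,"grip":1},{"dp":[0.036,0,0.0055],"spin":0,"grip":1},{"dp":[0.041,0,0.0057],"spin":0,"grip":1}]'
python3 -c "
from h import *
arc([.02,.04,.06,.08,.1,.12])"
```

```text
time: 5.25
eef_pos: [0.49, -0.1532, 0.3649]
eef_rot: [-2.149, 0.099, 2.187]
force: [1.5, -1.3, -6.1]
opening: 0.0306
t 5.25 v 0.639 r 0.2279 F [ 1.5 -1.3 -6.1] open 0.0306
0.02 [0.0046 0.0002 0.0001]
0.04 [0.0091 0.0002 0.0002]
0.06 [0.0137 0.0002 0.0002]
0.08 [0.0182 0.0002 0.0001]
0.1 [ 0.0228  0.0003 -0.0002]
0.12 [ 0.0273  0.0003 -0.0005]
```

```bash
python3 -m crank '[{"dp":[0.003,0,0],"spin":0,"grip":1},{"dp":[0.006,0,0],"spin":0,"grip":1},{"dp":[0.009,0,0],"spin":0,"grip":1},{"dp":[0.009,0,0],"spin":0,"grip":1}]' 16
```

```text
time: 5.58
eef_pos: [0.4897, -0.1531, 0.3553]
eef_rot: [-2.148, 0.099, 2.188]
force: [-0.1, -1.7, -6.8]
opening: 0.031
```

```bash
python3 - <<'E'
from h import *
i=read_camera("scene");a=cv2.resize(i[170:270,220:320],(600,600),interpolation=2);cv2.imwrite("pics/s3.png",a[:,:,::-1])
arc([.03])
for z in(.1,.14,.18,.22):print(z,((proj("scene",ev(.1,0,z))-[220,170])*6).round(0))
E
```

```text
t 5.6333 v 0.68 r 0.2278 F [ 0.4 -2.2 -7.3] open 0.0308
0.03 [ 0.0068  0.0002 -0.0001]
0.1 [303. 395.]
0.14 [297. 349.]
0.18 [290. 300.]
0.22 [282. 248.]
```

View pics/s3.png

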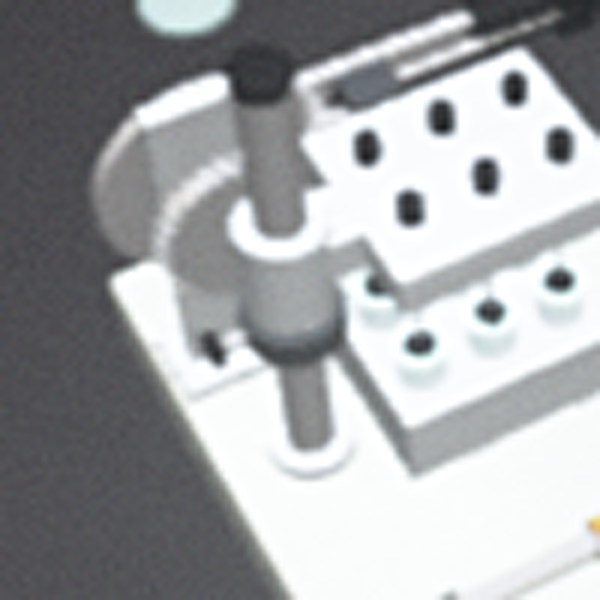

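The sleeve's foot (~295,320 in the crop) is almost on the dark collar. Small steps from here.

```bash
python3 -m crank '[{"dp":[0.002,0,0],"spin":0,"grip":1},{"dp":[0.004,0,0],"spin":0,"grip":1},{"dp":[0.004,0,0],"spin":0,"grip":1}]' 16
```

```text
time: 5.88
eef_pos: [0.4897, -0.1531, 0.3514]
eef_rot: [-2.148, 0.099, 2.188]
force: [1.7, -2.2, -7.2]
opening: 0.031
```

```bash
python3 -m crank '[{"dp":[0.002,0,0],"spin":0,"grip":1},{"dp":[0.004,0,0],"spin":0,"grip":1},{"dp":[0.004,0,0],"spin":0,"grip":1}]' 16
```

```text
time: 6.13
eef_pos: [0.4897, -0.1531, 0.3471]
eef_rot: [-2.149, 0.099, 2.187]
force: [1.5, -1.5, -7.3]
opening: 0.031
```

```bash
python3 -m crank '[{"dp":[0.002,0,-0.0002],"spin":0,"grip":1},{"dp":[0.004,0,-0.0002],"spin":0,"grip":1},{"dp":[0.004,0,-0.0002],"spin":0,"grip":1}]' 16
```

```text
time: 6.38
eef_pos: [0.4899, -0.1531, 0.3426]
eef_rot: [-2.149, 0.099, 2.187]
force: [1.0, -1.8, -6.8]
opening: 0.0309
```

```bash
python3 -m crank '[{"dp":[0.002,0,-0.0003],"spin":0,"grip":1},{"dp":[0.004,0,-0.0003],"spin":0,"grip":1},{"dp":[0.004,0,-0.0003],"spin":0,"grip":1}]' 16
```

```text
time: 6.63
eef_pos: [0.4901, -0.1531, 0.3381]
eef_rot: [-2.15, 0.1, 2.187]
force: [1.3, -1.7, -6.7]
opening: 0.0307
```

```bash
python3 -m crank '[{"dp":[0.002,0,-0.0003],"spin":0,"grip":1},{"dp":[0.004,0,-0.0005],"spin":0,"grip":1},{"dp":[0.004,0,-0.0005],"spin":0,"grip":1}]' 16
```

```text
time: 6.88
eef_pos: [0.4906, -0.1532, 0.3358]
eef_rot: [-2.149, 0.099, 2.188]
force: [-5.3, -0.2, 2.6]
opening: 0.0306
```

```bash
python3 -m crank '[{"dp":[0.002,0,-0.0003],"spin":0,"grip":1},{"dp":[0.004,0,-0.0006],"spin":0,"grip":1},{"dp":[0.004,0,-0.0006],"spin":0,"grip":1}]' 16
```

```text
time: 7.13
eef_pos: [0.4912, -0.1532, 0.335]
eef_rot: [-2.147, 0.099, 2.19]
force: [-9.9, 2.0, 10.2]
opening: 0.031
```

```bash
python3 -c "
from h import *
arc([.02,.04])"
```

```text
t 7.1333 v 0.77 r 0.2268 F [-9.9  2.  10.2] open 0.031
0.02 [ 0.0045  0.0002 -0.0005]
0.04 [ 0.009   0.0002 -0.001 ]
```

Landed: the carried load went from −7 N to +10 N and z stopped. Hold lightly, then open.

```bash
python3 -m crank '[{"dp":[0,0,0.001],"spin":0,"grip":1},{"dp":[0,0,0.001],"spin":0,"grip":1},{"dp":[0,0,0.001],"spin":0,"grip":1},{"dp":[0,0,0.001],"spin":0,"grip":1},{"dp":[0,0,0.001],"spin":0,"grip":1}]' 16
python3 -m crank '[{"dp":[0,0,0],"spin":0,"grip":0},{"dp":[0,0,0],"spin":0,"grip":0},{"dp":[0,0,0],"spin":0,"grip":0},{"dp":[0,0,0],"spin":0,"grip":0},{"dp":[0,0,0],"spin":0,"grip":0}]'
python3 -m crank '[{"dp":[0,0,0],"spin":0,"grip":0},{"dp":[0,0,0],"spin":0,"grip":0},{"dp":[0,0,0],"spin":0,"grip":0},{"dp":[-0.01,0,0],"spin":0,"grip":0},{"dp":[-0.03,0,0],"spin":0,"grip":0}]'
python3 -m crank '[{"dp":[-0.04,0,0],"spin":0,"grip":0},{"dp":[-0.08,0,0],"spin":0,"grip":0},{"dp":[-0.12,0,0],"spin":0,"grip":0},{"dp":[-0.16,0,0],"spin":0,"grip":0},{"dp":[-0.2,0,0],"spin":0,"grip":0}]'
python3 - <<'E'
from h import *
i=read_camera("scene");a=cv2.resize(i[160:300,220:380],(800,700),interpolation=2)[:600];cv2.imwrite("pics/s4.png",a[:,:,::-1])
go(*ev(-.02,.225,.2))
E
```

```text
time: 7.55
eef_pos: [0.4907, -0.1532, 0.3359]
eef_rot: [-2.149, 0.099, 2.188]
force: [-0.1, 0.7, 1.4]
opening: 0.0309
time: 7.97
eef_pos: [0.4907, -0.1532, 0.3358]
eef_rot: [-2.149, 0.099, 2.188]
force: [0.1, -0.1, -0.1]
opening: 0.059
time: 8.38
eef_pos: [0.4904, -0.1531, 0.3637]
eef_rot: [-2.142, 0.097, 2.193]
force: [0.3, 0.5, -0.6]
opening: 0.0919
time: 8.8
eef_pos: [0.4944, -0.1547, 0.5667]
eef_rot: [-2.144, 0.097, 2.192]
force: [0.3, -1.2, 1.0]
opening: 0.0951
t 8.85 tcp [ 0.4943 -0.1547  0.5768] dp [ 0.2056 -0.3551 -0.1061] spin 0.22 F [-0.3 -0.2  6.6] open 0.095
```

View pics/s4.png

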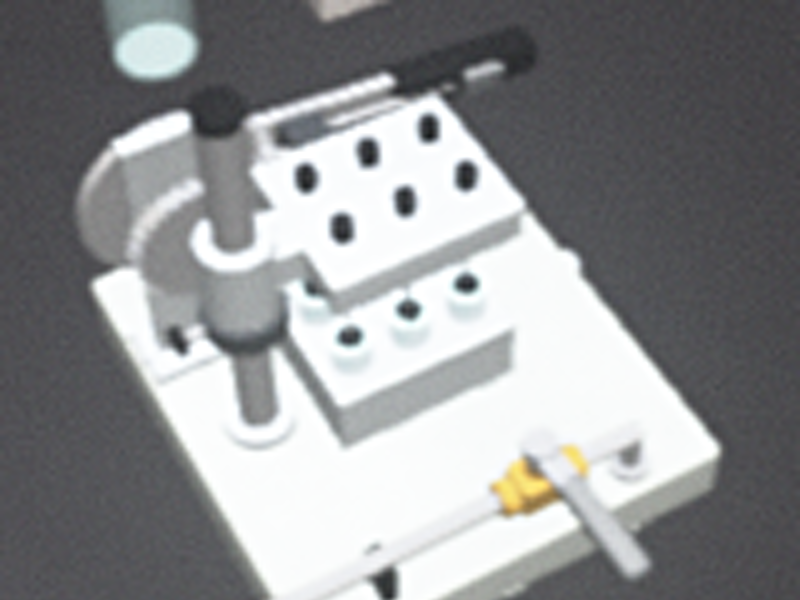

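The head's sleeve sits on the collar (crop 240,325) and the lever is near level and free. The cock handle still points to +y. I'll push it round with closed fingers from behind.

```bash
python3 -m crank '[{"dp":[0,-0.036,-0.015],"spin":0,"grip":1},{"dp":[0,-0.072,-0.03],"spin":0,"grip":1},{"dp":[0,-0.108,-0.045],"spin":0,"grip":1},{"dp":[0,-0.144,-0.06],"spin":0,"grip":1},{"dp":[0,-0.18,-0.074],"spin":0,"grip":1}]' 30 >/dev/null
python3 -m crank '[{"dp":[0,-0.036,-0.015],"spin":0,"grip":1},{"dp":[0,-0.072,-0.03],"spin":0,"grip":1},{"dp":[0,-0.108,-0.045],"spin":0,"grip":1},{"dp":[0,-0.144,-0.06],"spin":0,"grip":1},{"dp":[0,-0.175,-0.072],"spin":0,"grip":1}]'
python3 -c "
from h import *
go(*ev(.02,.225,.126))"
```

```text
time: 9.68
eef_pos: [0.6751, 0.1885, 0.5775]
eef_rot: [-2.163, 0.102, 2.178]
force: [0.5, -0.1, -0.5]
opening: 0.0337
t 9.68 tcp [0.6751 0.1885 0.5775] dp [0.2805 0.0043 0.0004] spin 0.25 F [ 0.5 -0.1 -0.5] open 0.0337
```

```bash
python3 -m crank '[{"dp":[0.04,0.004,0],"spin":0,"grip":1},{"dp":[0.08,0.004,0],"spin":0,"grip":1},{"dp":[0.12,0.004,0],"spin":0,"grip":1},{"dp":[0.16,0.004,0],"spin":0,"grip":1},{"dp":[0.18,0.004,0],"spin":0,"grip":1}]'
python3 - <<'E'
from h import *
go(*ev(.02,.225,.126))
s=state();i=read_camera("wrist");cv2.imwrite("pics/w3.png",i[:,:,::-1])
print('cockp',proj("wrist",ev(-.02,.15,.135),s),'handle end',proj("wrist",ev(-.02,.255,.135),s),'tip target',proj("wrist",ev(.02,.225,.107),s))
E
```

```text
time: 10.1
eef_pos: [0.6724, 0.185, 0.391]
eef_rot: [-2.156, 0.104, 2.188]
force: [-0.6, -0.3, -1.7]
opening: 0.0027
t 10.1 tcp [0.6724 0.185  0.391 ] dp [ 0.094  -0.     -0.0015] spin 0.27 F [-0.6 -0.3 -1.7] open 0.0027
cockp [405.96410558 252.41138056] handle end [285.00008201 251.87634541] tip target [319.85191802 198.88008653]
```

View pics/w3.png

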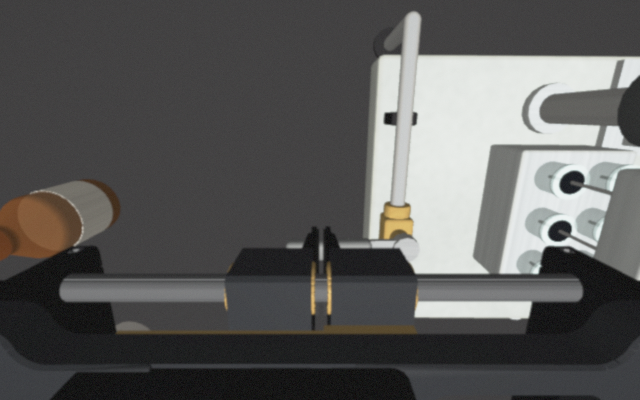

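Handle at (290–405, 245), about 7 mm nearer the fingers than predicted, which still leaves over 10 mm clearance. Descending.

```bash
python3 -m crank '[{"dp":[0.03,0,0],"spin":0,"grip":1},{"dp":[0.06,0,0],"spin":0,"grip":1},{"dp":[0.09,0,0],"spin":0,"grip":1},{"dp":[0.093,0,0],"spin":0,"grip":1},{"dp":[0.093,0,0],"spin":0,"grip":1}]'
python3 - <<'E'
from h import *
go(*ev(.02,.225,.126))
s=state();i=read_camera("wrist");cv2.imwrite("pics/w4.png",i[:,:,::-1])
for f in np.radians([0,15,30,45,60,75,90,95]):
    off=.009+.010*abs(np.cos(f))+.012*np.sin(f)
    x,y=-.02-.072*np.sin(f)+off*np.cos(f),.15+.072*np.cos(f)+off*np.sin(f)
    print(np.degrees(f).round(),end=' ');go(*ev(x,y,.126))
E
```

```text
time: 10.57
eef_pos: [0.6697, 0.1847, 0.2933]
eef_rot: [-2.147, 0.107, 2.198]
force: [0.6, -0.9, -0.3]
opening: 0.0008
t 10.57 tcp [0.6697 0.1847 0.2933] dp [-0.0037 -0.0006 -0.0027] spin 0.25 F [ 0.6 -0.9 -0.3] open 0.0008
0.0 t 10.62 tcp [0.6705 0.1849 0.296 ] dp [-0.0006  0.0026  0.0191] spin 0.25 F [ 0.5 -0.5  1.5] open 0.0007
15.0 t 10.62 tcp [0.6705 0.1849 0.296 ] dp [-0.0003 -0.0006  0.0357] spin 0.25 F [ 0.5 -0.5  1.5] open 0.0007
30.0 t 10.62 tcp [0.6705 0.1849 0.296 ] dp [0.     0.0003 0.0536] spin 0.25 F [ 0.5 -0.5  1.5] open 0.0007
45.0 t 10.62 tcp [0.6705 0.1849 0.296 ] dp [0.0004 0.0061 0.0716] spin 0.25 F [ 0.5 -0.5  1.5] open 0.0007
60.0 t 10.62 tcp [0.6705 0.1849 0.296 ] dp [0.0007 0.0172 0.0883] spin 0.25 F [ 0.5 -0.5  1.5] open 0.0007
75.0 t 10.62 tcp [0.6705 0.1849 0.296 ] dp [0.001  0.0332 0.1018] spin 0.25 F [ 0.5 -0.5  1.5] open 0.0007
90.0 t 10.62 tcp [0.6705 0.1849 0.296 ] dp [0.0012 0.0532 0.1103] spin 0.25 F [ 0.5 -0.5  1.5] open 0.0007
95.0 t 10.62 tcp [0.6705 0.1849 0.296 ] dp [0.0012 0.0587 0.1119] spin 0.25 F [ 0.5 -0.5  1.5] open 0.0007
```

```bash
python3 -m crank '[{"dp":[0,0.001,0.012],"spin":0,"grip":1},{"dp":[0,0.001,0.024],"spin":0,"grip":1},{"dp":[0,0,0.036],"spin":0,"grip":1},{"dp":[0,0,0.045],"spin":0,"grip":1},{"dp":[0,0,0.054],"spin":0,"grip":1}]'
python3 -c "
from h import *
for f in np.radians([30,45,60,75,90,95]):
    off=.009+.010*abs(np.cos(f))+.012*np.sin(f)
    x,y=-.02-.072*np.sin(f)+off*np.cos(f),.15+.072*np.cos(f)+off*np.sin(f)
    print(np.degrees(f).round(),end=' ');go(*ev(x,y,.126))"
```

```text
time: 11.03
eef_pos: [0.6188, 0.1901, 0.3028]
eef_rot: [-2.164, 0.104, 2.179]
force: [6.3, -1.0, -1.0]
opening: 0.0002
30.0 t 11.03 tcp [0.6188 0.1901 0.3028] dp [0.0058 0.0004 0.0016] spin 0.27 F [ 6.3 -1.  -1. ] open 0.0002
45.0 t 11.03 tcp [0.6188 0.1901 0.3028] dp [0.006  0.0062 0.0196] spin 0.27 F [ 6.3 -1.  -1. ] open 0.0002
60.0 t 11.03 tcp [0.6188 0.1901 0.3028] dp [0.0061 0.0173 0.0363] spin 0.27 F [ 6.3 -1.  -1. ] open 0.0002
75.0 t 11.03 tcp [0.6188 0.1901 0.3028] dp [0.0061 0.0334 0.0497] spin 0.27 F [ 6.3 -1.  -1. ] open 0.0002
90.0 t 11.03 tcp [0.6188 0.1901 0.3028] dp [0.0062 0.0533 0.0583] spin 0.27 F [ 6.3 -1.  -1. ] open 0.0002
95.0 t 11.03 tcp [0.6188 0.1901 0.3028] dp [0.0062 0.0589 0.0599] spin 0.27 F [ 6.3 -1.  -1. ] open 0.0002
```

```bash
python3 -m crank '[{"dp":[0.003,0.003,0.01],"spin":0,"grip":1},{"dp":[0.006,0.006,0.02],"spin":0,"grip":1},{"dp":[0.006,0.011,0.028],"spin":0,"grip":1},{"dp":[0.006,0.017,0.036],"spin":0,"grip":1},{"dp":[0.006,0.025,0.044],"spin":0,"grip":1}]'
python3 -c "
from h import *
for f in np.radians([60,75,90,95]):
    off=.009+.010*abs(np.cos(f))+.012*np.sin(f)
    x,y=-.02-.072*np.sin(f)+off*np.cos(f),.15+.072*np.cos(f)+off*np.sin(f)
    print(np.degrees(f).round(),end=' ');go(*ev(x,y,.126))"
```

```text
time: 11.45
eef_pos: [0.5744, 0.1699, 0.3028]
eef_rot: [-2.176, 0.099, 2.164]
force: [4.4, 2.1, 1.0]
opening: 0.0001
60.0 t 11.45 tcp [0.5744 0.1699 0.3028] dp [ 0.0059 -0.007  -0.0059] spin 0.29 F [4.4 2.1 1. ] open 0.0001
75.0 t 11.45 tcp [0.5744 0.1699 0.3028] dp [0.0057 0.0091 0.0076] spin 0.29 F [4.4 2.1 1. ] open 0.0001
90.0 t 11.45 tcp [0.5744 0.1699 0.3028] dp [0.0056 0.029  0.0161] spin 0.29 F [4.4 2.1 1. ] open 0.0001
95.0 t 11.45 tcp [0.5744 0.1699 0.3028] dp [0.0056 0.0346 0.0178] spin 0.29 F [4.4 2.1 1. ] open 0.0001
```

```bash
python3 -m crank '[{"dp":[0.003,0.004,0.004],"spin":0,"grip":1},{"dp":[0.005,0.009,0.008],"spin":0,"grip":1},{"dp":[0.005,0.016,0.012],"spin":0,"grip":1},{"dp":[0.005,0.023,0.015],"spin":0,"grip":1},{"dp":[0.005,0.029,0.016],"spin":0,"grip":1}]'
python3 -c "
from h import *
for f in np.radians([90,95]):
    off=.009+.010*abs(np.cos(f))+.012*np.sin(f)
    x,y=-.02-.072*np.sin(f)+off*np.cos(f),.15+.072*np.cos(f)+off*np.sin(f)
    print(np.degrees(f).round(),end=' ');go(*ev(x,y,.126))"
```

```text
time: 11.87
eef_pos: [0.556, 0.1424, 0.2993]
eef_rot: [-2.178, 0.098, 2.161]
force: [1.6, 3.9, 3.5]
opening: 0.0002
90.0 t 11.87 tcp [0.556  0.1424 0.2993] dp [ 0.0023 -0.0001  0.0003] spin 0.28 F [1.6 3.9 3.5] open 0.0002
95.0 t 11.87 tcp [0.556  0.1424 0.2993] dp [0.0022 0.0054 0.002 ] spin 0.28 F [1.6 3.9 3.5] open 0.0002
```

```bash
python3 -m crank '[{"dp":[0.001,0.003,0],"spin":0,"grip":1},{"dp":[0.002,0.006,0],"spin":0,"grip":1},{"dp":[0.002,0.006,0],"spin":0,"grip":1}]'
```

```text
time: 12.12
eef_pos: [0.5553, 0.1376, 0.2986]
eef_rot: [-2.174, 0.093, 2.158]
force: [-2.6, 11.3, 9.3]
opening: 0.0006
```

```bash
python3 -m crank '[{"dp":[0,0.002,0],"spin":0,"grip":1},{"dp":[0,0.004,0],"spin":0,"grip":1},{"dp":[0,0.004,0],"spin":0,"grip":1}]'
```

```text
time: 12.37
eef_pos: [0.5551, 0.1359, 0.2989]
eef_rot: [-2.169, 0.083, 2.152]
force: [2.7, 18.6, 1.4]
opening: 0.0007
```

Hard stop reached: 18.6 N with no further travel. Back off, rise and check.

```bash
python3 -m crank '[{"dp":[0,-0.01,0],"spin":0,"grip":1},{"dp":[0,-0.03,0],"spin":0,"grip":1},{"dp":[0,-0.04,0],"spin":0,"grip":1},{"dp":[-0.02,-0.04,0],"spin":0,"grip":1},{"dp":[-0.05,-0.04,0],"spin":0,"grip":1}]'
python3 -m crank '[{"dp":[-0.04,0,0],"spin":0,"grip":1},{"dp":[-0.08,0,0.02],"spin":0,"grip":1},{"dp":[-0.12,0,0.04],"spin":0,"grip":1},{"dp":[-0.16,0,0.06],"spin":0,"grip":1},{"dp":[-0.2,0,0.08],"spin":0,"grip":1}]'
python3 -m crank '[{"dp":[0,0,0.03],"spin":0,"grip":1},{"dp":[0,0,0.06],"spin":0,"grip":1},{"dp":[0,0,0.08],"spin":0,"grip":1},{"dp":[0,0,0.08],"spin":0,"grip":1},{"dp":[0,0,0.08],"spin":0,"grip":1}]'
python3 - <<'E'
from h import *
i=read_camera("scene");a=cv2.resize(i[160:280,220:380],(800,600),interpolation=2);cv2.imwrite("pics/s5.png",a[:,:,::-1])
for X in(ev(-.02,.15,.135),ev(-.125,.15,.135)):print((proj("scene",X)-[220,160])*5)
E
```

```text
time: 12.78
eef_pos: [0.5571, 0.1747, 0.345]
eef_rot: [-2.161, 0.087, 2.166]
force: [0.7, -1.2, -0.5]
opening: 0.0005
time: 13.2
eef_pos: [0.4823, 0.1783, 0.5349]
eef_rot: [-2.159, 0.09, 2.17]
force: [1.1, 0.2, 0.2]
opening: 0.0002
time: 13.62
eef_pos: [0.4021, 0.186, 0.535]
eef_rot: [-2.16, 0.09, 2.171]
force: [-0.2, 0.7, 0.2]
opening: 0.0002
[539.11525606 436.40511689]
[683.02715156 365.33856031]
```

View pics/s5.png

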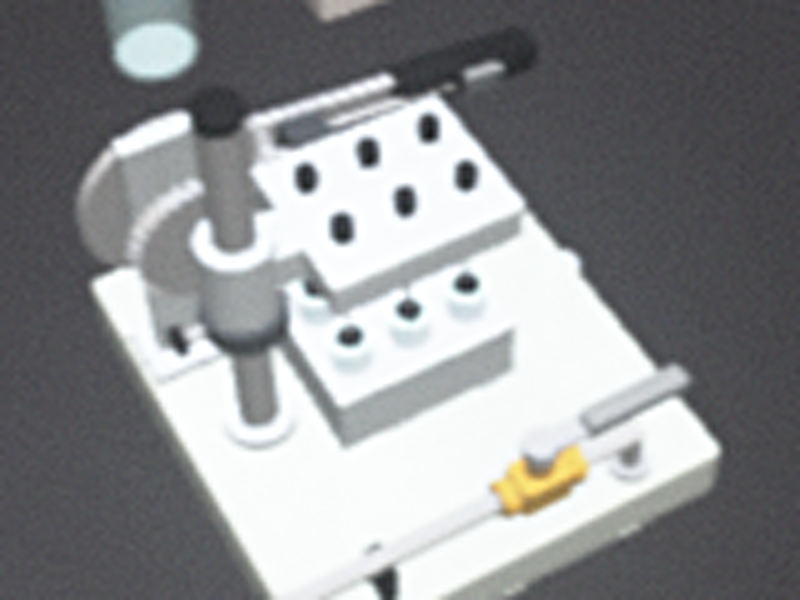

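The handle now runs from (540,445) to (685,376), parallel to the gas line and within about a degree of the predicted open direction. The head is still on the collar and the arm is clear.

```bash
python3 -c "
from plant import *
print(sign_off(),state()['time'])"
```

```text
the job is handed in; nothing more can be done
the job is handed in; nothing more can be done
```

I lowered the gas head onto the stop collar and opened the gas cock fully, then handed the job in after about 14 s of robot time. No verdict came back.

- **Button:** I pinched the grip lightly and raised the lever about 0.06 rad, then squeezed. The opening fell from 37 mm to 30.5 mm, so the button was home, and it stayed at 30.5–31 mm all the way down.
- **Lowering the head:** I swung the lever down at a hand's pace, with small steps at the end. The head landed with the lever at about 0.77 rad. The carried load went from −7 N to about +10 N, well under the 30 N that would drive the collar. I relaxed the push to about 1 N before letting go.
- **Gas cock:** I pushed the handle round with closed fingers until it stopped against about 19 N.
- **Last checks:** In the final picture the head's sleeve sits on the collar. The handle lies along the gas line, within about a degree of the expected open direction, and the arm is clear with no contact force.

**Not checked:**
- I judged the head gap and cock angle from pictures and forces, since there is no direct joint reading.
- I did not measure the bottles, beaker, jar and vial rack again at the end. No path went near them, and the beaker's visible part had not changed between the pictures before and after turning the cock.

**Disagreement:** In one wrist picture the cock handle appeared about 7 mm off its predicted place. I put this down to the arm lagging behind its commands, and it did not affect the result.

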